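# Clamp a whetstone in its holder and seat the thumbscrew

## Task

The kitchen knives need sharpening: lay the whetstone gently in its holder, flat on the two rubber bearers between the jaws. Slide the loose jaw up so that the stone is nipped between both jaws, then turn the brass knurled thumbscrew clockwise until it seats and is finger-tight; stop when the resistance has risen and do not force it. The stone is brittle, so do not drop or bang it, and leave the kettle, sugar canister, bowl and spoon as they are.

Things in the scene. Friction and masses are not known exactly. Their poses are not given: they have to be found in the camera images.
- whetstone: Two-tone sharpening stone, rigid block 150 mm long (its y), 50 mm wide (its x), 25 mm high, 0.42 kg; grey lower half, orange-brown upper half; starts flat on the table. Origin: centre of the underside. Brittle: blows over about 80 N chip it.
- holder: Whetstone holder, fixed on the table: stainless base plate 70 mm wide (its x), 280 mm long (its y), top 10 mm above the table, on rubber feet. Origin: centre of the underside, on the table. Fixed jaw at its +y end, sliding jaw with thumbscrew at its -y end; the stone goes between them, long side along y, centred on x = 0.
- bed (a point): Where the middle of the stone's underside is once it is nipped: holder x = 0, y = +48 mm, 22 mm above the table. That is the height of the tops of two black rubber bearers across the holder, 60 x 14 mm, at holder y = +15 and +95 mm, on which the stone lies. Axes as the holder's.
- fixed_jaw: Fixed steel end stop of the holder with a 3 mm rubber face, 64 mm wide, top 40 mm above the table. Origin: foot of the rubber face, on the base plate, at holder y = +123 mm; the face looks along the holder's -y.
- jaw (a joint): Travel of the sliding steel jaw along the holder's +y, towards the fixed jaw, in m: 0 fully back, 0.060 at most; starts at 0.004 to 0.022. The 150 mm stone is nipped at about 0.039. Slides with about 5 N of friction (pushing the stone along adds about 3 N), stays where it is left, and can be slid by holding the thumbscrew's head.
- jaw_face (a point): Middle of the sliding jaw's rubber face, 27 mm above the table, at holder y = -66 mm + travel. The face is 64 mm wide, its block 12 mm thick, top 40 mm above the table. Behind it lies the jaw's flat tail, top 26 mm above the table, ending 70 mm behind the face; the thumbscrew stands on the tail. Axes as the holder's.
- thumbscrew: Brass knurled thumbscrew on the sliding jaw, vertical; head 27 mm across, 16 mm high. Origin: on its axis at the middle of the head, 44 mm above the table, 54 mm behind the jaw's rubber face; z up. 42 mm are free between its axis and the jaw's raised front block. Turn it clockwise seen from above to tighten; it stays where it is left and hardly sinks (fine thread).
- screw_top (a point): Middle of the top of the thumbscrew's head. The screw starts loose, backed off by an unknown amount: it seats after 0.8 to 2.6 rad of turning. Until then it takes 0.06 N m; once seated the torque climbs by about 0.7 N m per radian. Finger-tight is 0.24 to 0.34 N m; under 0.18 N m it is not tight, at 0.43 N m and over it is being forced.
- clamp_nut: Brass clamp nut let into the sliding jaw under the thumbscrew, 17 mm across: the screw runs down in it and bears on it when seated, with about 45 N when finger-tight (about 13 N of it stays once let go). Origin: on the screw's axis, 20 mm above the table; axes as the holder's. It does not turn.
- kettle: Stainless kettle, 184 mm across, 230 mm high with its handle; origin centre of the underside. Leave alone.
- canister: Glass sugar canister with clamp lid, 100 mm across, 157 mm high; origin centre of the underside. Leave alone.
- bowl: Blue melamine bowl, 150 mm across, 58 mm high; origin centre of the underside. Leave alone.
- spoon: Steel serving spoon, 250 mm long (its x), lying on the table; origin on the table under its middle. Leave alone.
Not all that is in view belongs to the job. Of the things that look like the whetstone, take the one that is farthest from the robot's base at the start.

How it is judged:
On the way, in this order (a step that is already met when the one before it is completed fails the run):
1. the stone lies flat on the bearers between the jaws, let go (x of whetstone in the frame of holder between -0.01 and 0.01 m and y of whetstone in the frame of holder between 0.006 and 0.051 m and z of whetstone in the frame of holder between 0.019 and 0.0245 m and angle between the y axis of whetstone and the y axis of holder, either way round below 0.15 rad and contact force between whetstone and the fingers below 0.2 N), for 0.2 s.
2. the stone is nipped between both jaws (contact force between whetstone and fixed_jaw above 1 N and value of joint jaw above 0.0375 m), for 0.1 s.
3. the thumbscrew is seated finger-tight (bears on the clamp nut with over 25 N, about 0.18 N m) (contact force between thumbscrew and clamp_nut above 25 N), for 0.1 s.
At the end, for the whole second after the job is handed in: The stone lies flat on the bearers (within 10 mm of the middle across, square within 0.06 rad), nipped between both jaws (pressed on the fixed jaw with over 0.5 N, jaw travel over 37.5 mm), and the thumbscrew is still home in the clamp nut (bearing on it with over 6 N), all at rest and let go (x of whetstone in the frame of holder between -0.01 and 0.01 m and y of whetstone in the frame of holder between 0.045 and 0.051 m and z of whetstone in the frame of holder between 0.019 and 0.0245 m and angle between the y axis of whetstone and the y axis of holder, either way round below 0.06 rad and contact force between whetstone and fixed_jaw above 0.5 N and value of joint jaw above 0.0375 m and contact force between thumbscrew and clamp_nut above 6 N and linear speed of whetstone below 0.02 m/s); the robot touches nothing.
It fails at once if the thumbscrew was forced (over 80 N on the clamp nut, about 0.43 N m) (contact force between thumbscrew and clamp_nut above 80 N).
It fails at once if the stone was dropped or banged on the holder (over 80 N) (contact force between whetstone and holder above 80 N).
It fails at once if the kettle, canister, bowl or spoon was moved by over 20 mm (distance of any of kettle, canister, bowl, spoon from where it was at the start of the episode above 0.02 m).
It also fails if it takes over 70 s, if anything falls off the work surface, if the arm or the gripper's body presses on something with over 40 N, if the wrist force passes 120 N, or if a joint passes its speed limit or range.

## Robot

A 7-joint arm with a two-finger parallel gripper is mounted at the origin on the work surface. World frame = base frame: x ahead of the robot, y to its left, z up, the work surface at z = 0. Lengths are in m, angles in rad, forces in N, time in s.
With the tool pointing down it reaches from about 0.425 to 0.925 m from the base axis. Payload 6.8 kg.
Tool frame: the origin (TCP) lies on the front face of the gripper's body, between the roots of the fingers; the fingertips stand 73 mm ahead of it and the grasp point (between the pads) lies 54 mm ahead of it (env.nose_length is the distance from the TCP to the fingertips, in m); z points along the fingers, y is the line along which they close (so a half turn about z gives the same grasp; the last joint's range is limited). The gripper opens to 85 mm and grips with 20 to 120 N. Pads are 22 mm wide; open, the fingers measure 114 mm over their backs; the gripper's body (76 mm by 85 mm) begins 54 mm behind the grasp point. The pads swing forward as they close: fully open they stand 13 mm farther back than shut.
Start: joints at [1.171, 0.477, 0.022, 1.555, -0.011, 1.109, -0.083], TCP at [0.194, -0.646, 0.304] pointing down, gripper open.
Joint ranges: [-2.96, 2.96], [-0.34, 2.1], [-1.41, 1.46], [0.24, 2.44], [-1.37, 4.51], [0.17, 1.92], [-2.96, 2.96]. Speed limits (rad/s): [2.39, 2.39, 3.14, 3.14, 3.14, 3.14, 3.14].

## Interface

Orientations are given as a unit quaternion [w, x, y, z].
In Python, from cell import env, kin, camera, calibration, job gives the robot as it stands. The module is installed in compiled form; this text tells all that it offers. Calls block until the motion is done:
- env.reach(position, orientation): joint-space move of the TCP to a pose.
- env.movel(position, velocity=0.15, rot=None, stop_force=None): straight line of the TCP; rot=None keeps the orientation; velocity is the mean speed in m/s. With stop_force (N) it stops when the force on the tool has changed by that much, and returns True; else False.
- env.goto_joints(angles): joint-space move.
- env.grip(opening, f_grip=None): finger opening in m; f_grip is the grip in N (None keeps the last); returns when the fingers have stopped.
- env.dwell(seconds).
- kin.inverse_kinematics(position, orientation): joint angles nearest the present ones, or None.
- env.get_state(): the state.
- camera(name): name is "side" or "top" or "wrist"; returns (picture, depth): 400x640x3 uint8, blue, green, red; 400x640 float32, m along the optical axis (not along the pixel's ray), 0 where there is no reading.
- calibration(name): a dict with "fx", "fy", "cx", "cy" (pixels), "rvec" (rotation vector, rad) and "tvec" (3), from world to camera coordinates, as OpenCV has them. Camera axes: x right, y down, z forward; pixel columns grow to the right and rows downward; lengths in m; the calibration is good to about 2 mm. The wrist camera is an equidistant fisheye: a pixel r from the principal point sees the ray r / f radians off the axis. A picture is of the moment at which its call begins: read the wrist's pose just before it. calibration takes no time and is no camera call; for the wrist camera it gives the pose at the moment of the call.
A pose or a line that the arm cannot do raises env.PlanningError and nothing moves.
- job.job_done(): hands the job in; it is judged then, once.
The state is a dict: "time": time; "qpos": joint angles; "joint_velocities": joint speeds; "joint_torque": joint torques, N m; "tcp_pos": TCP position; "orientation": TCP orientation; "force": force on the tool from outside, world axes, zero at the start; "torque": the same for the moment, N m; "opening": finger opening in m; "gripper_force": force on a finger pad.
Only numpy, scipy, OpenCV 4.12 (cv2) and the standard library are available. Lean on these libraries where they do the work, as an engineer would, in place of code of your own. Each camera call takes 0.05 s, during which the arm holds its last target. There are 200 camera calls.

## Working session

There is one attempt and no reset: what is moved stays moved. The work goes in short steps, each a Python script; the robot and the scene stay as the last script left them, time stands still between calls to the robot, and variables do not carry over. Pictures are saved under pics/ and viewed, at most 11 in all, crops included, and the job is handed in when it is done.

```bash
mkdir -p pics; python3 - <<'E'
from cell import env,camera,calibration
import cv2,numpy as np
for n in ("top","side"):
    p,d=camera(n); cv2.imwrite(f"pics/{n}0.png",p); np.save(f"pics/{n}0.npy",d)
    c=calibration(n); print(n,c)
s=env.get_state(); print(s["time"],s["force"],s["opening"],s["orientation"])
E
```

```text
top {'fx': 503.1083879272816, 'fy': 503.1083879272816, 'cx': 316.0919633781841, 'cy': 205.8965536397328, 'rvec': array([ 2.20317579, -2.164163  ,  0.10730978]), 'tvec': array([-0.03034451,  0.50906343,  1.46268047])}
side {'fx': 398.97599782381724, 'fy': 398.97599782381724, 'cx': 320.4318865863656, 'cy': 200.92656185937454, 'rvec': array([ 0.54527745, -2.76530479,  1.04664851]), 'tvec': array([0.48942473, 0.20092668, 0.98642371])}
0.1 [-1.01525515 -0.34463872 -0.36211501] 0.08550814290312506 [-7.98401551e-04  9.89377652e-01  1.45365733e-01 -1.65434743e-04]
```

View pics/top0.png

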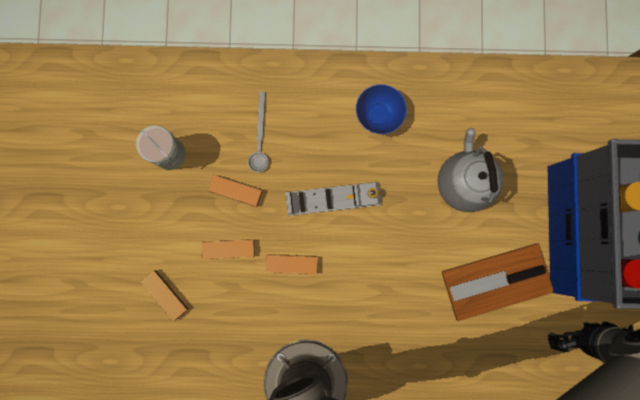

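View pics/side0.png

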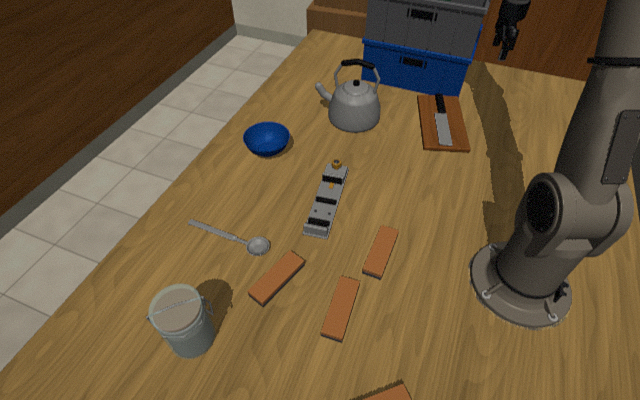

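The top view shows four stone-like blocks, at (237,191), (229,249), (292,264) and (165,295). The holder is at (335,198), with its screw at about (373,193). The base is at about (306,380), so (237,191) looks farthest. I'll measure these and check an enlarged crop.

```bash
cat > h.py <<'E'
import numpy as np,cv2
from scipy.spatial.transform import Rotation as R
from cell import env,kin,camera,calibration,job
def onplane(c,uv,z):
    "pixel -> world point on plane z (pinhole)"
    M=R.from_rotvec(c["rvec"]).as_matrix(); t=np.asarray(c["tvec"])
    uv=np.atleast_2d(uv).astype(float)
    ray=np.c_[(uv[:,0]-c["cx"])/c["fx"],(uv[:,1]-c["cy"])/c["fy"],np.ones(len(uv))]@M
    o=-M.T@t
    return o+ray*((z-o[2])/ray[:,2])[:,None]
def fish(c,uv,z):
    M=R.from_rotvec(c["rvec"]).as_matrix(); t=np.asarray(c["tvec"])
    uv=np.atleast_2d(uv).astype(float)
    a=(uv[:,0]-c["cx"])/c["fx"]; b=(uv[:,1]-c["cy"])/c["fy"]; r=np.hypot(a,b)+1e-12
    ray=np.c_[a/r*np.sin(r),b/r*np.sin(r),np.cos(r)]@M; o=-M.T@t
    return o+ray*((z-o[2])/ray[:,2])[:,None]
def quat(yaw):
    "tool down, tool y axis (closing) at yaw (rad) from world x"
    y=np.array([np.cos(yaw),np.sin(yaw),0]); z=np.array([0,0,-1.]); x=np.cross(y,z)
    q=R.from_matrix(np.c_[x,y,z]).as_quat(); return np.r_[q[3],q[:3]]
E
python3 - <<'E'
from h import *
c=calibration("top"); p=cv2.imread("pics/top0.png"); d=np.load("pics/top0.npy")
hsv=cv2.cvtColor(p,cv2.COLOR_BGR2HSV)
for uv in [(237,191),(229,249),(292,264),(165,295)]:
    w=onplane(c,uv,.025)[0]; 
    print(uv,w.round(3),"dist",np.hypot(*w[:2]).round(3),hsv[uv[1],uv[0]],d[uv[1],uv[0]])
cr=cv2.resize(p[140:330,130:400],None,fx=2.9,fy=2.9,interpolation=cv2.INTER_CUBIC)
cv2.imwrite("pics/crop1.png",cr)
E
```

```text
(237, 191) [0.549 0.213 0.025] dist 0.589 [ 14 163 192] 1.478237
(229, 249) [0.378 0.231 0.025] dist 0.443 [ 15 157 190] 1.4653435
(292, 264) [0.338 0.046 0.025] dist 0.341 [ 14 163 191] 1.4616747
(165, 295) [0.243 0.411 0.025] dist 0.477 [ 16 147 186] 1.4481448
```

View pics/crop1.png

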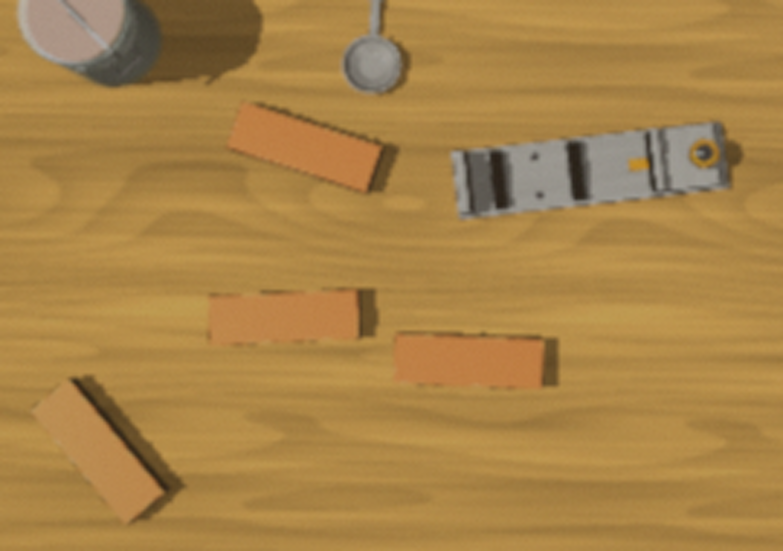

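The crop confirms four orange blocks, and their centres give base distances of 0.589, 0.443, 0.341 and 0.477 m. The block at full-image (237,191), nearest the spoon, is farthest and is the whetstone. The holder's fixed jaw is at its left end (world +y) and the brass screw is at crop (705,153). Next I'll take a close look with the wrist camera.

```bash
python3 - <<'E'
from h import *
c=calibration("top")
f=lambda L:[(130+u/2.9,140+v/2.9) for u,v in L]
s=onplane(c,f([(245,101),(383,145),(370,193),(229,147)]),.025)[:,:2]
print("stone",s.mean(0).round(3),"len",np.linalg.norm(s[0]-s[1]),"wid",np.linalg.norm(s[0]-s[3]))
v=(s[0]-s[1])+(s[3]-s[2]); ys=np.arctan2(v[1],v[0]); print("yaw long",ys)
b=onplane(c,f([(501,180),(577,170)]),.022)[:,:2]; v=b[0]-b[1]; yh=np.arctan2(v[1],v[0])
print("bearers",b.round(3),np.linalg.norm(v),yh); u=np.array([np.cos(yh),np.sin(yh)])
print("screw",onplane(c,f([(705,153)]),.052).round(3))
for n,xy,yaw in (("w_stone",s.mean(0),ys-np.pi/2),("w_hold",b[1],yh-np.pi/2)):
    env.reach(np.r_[xy,0.30],quat(yaw))
    c2=calibration("wrist"); p,d=camera("wrist"); cv2.imwrite(f"pics/{n}.png",p); np.savez(f"pics/{n}.npz",d=d,**c2)
    st=env.get_state(); print(st["tcp_pos"].round(3),st["qpos"].round(2),st["time"])
    if n=="w_stone": print(c2)
E
```

```text
stone [0.55  0.216] len 0.1476887737154011 wid 0.04959590466481453
yaw long 1.276326235253265
bearers [[ 0.52   0.018]
 [ 0.532 -0.059]] 0.07809676101841359 1.7207793315787405
screw [[ 0.548 -0.186  0.052]]
[0.551 0.215 0.3  ] [ 0.27  0.54 -1.03  1.72  0.5   1.18 -1.2 ] 3.4083
{'fx': 309.70691628693146, 'fy': 309.70691628693146, 'cx': 322.8604134274104, 'cy': 198.0019600930333, 'rvec': array([-2.8255109 ,  0.42122064,  0.06034024]), 'tvec': array([-0.46376123,  0.31558556,  0.47894298])}
[ 0.532 -0.057  0.3  ] [ 0.89  0.5  -1.18  1.84  0.51  1.15 -0.31] 4.525
```

View pics/w_stone.png

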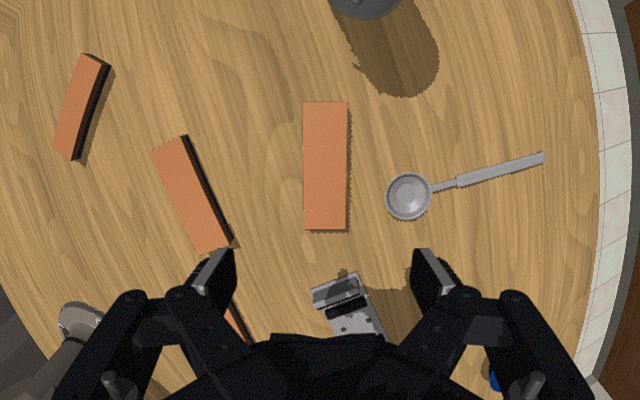

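View pics/w_hold.png

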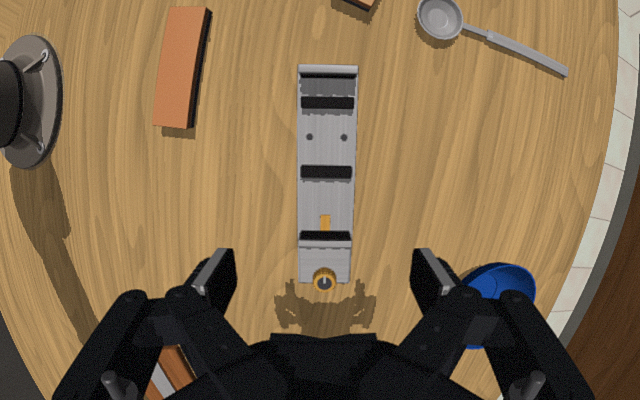

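The wrist view puts the stone's corners at (304,101), (347,101), (346,230) and (304,230), with the spoon bowl clear to its right at x ≥ 386. The second view puts the bearers at (327,103) and (327,172), the holder's edges at x ≈ 298 and 357, and the screw head at (324,279).

```bash
python3 - <<'E'
from h import *
A=np.load("pics/w_stone.npz"); B=np.load("pics/w_hold.npz")
s=fish(A,[(304,101),(347,101),(346,230),(304,230)],.025)[:,:2]
v=(s[0]-s[3])+(s[1]-s[2]); ys=np.arctan2(v[1],v[0]); sc=s.mean(0)
print("stone",sc,np.linalg.norm(s[0]-s[3]),np.linalg.norm(s[0]-s[1]),ys)
b=fish(B,[(327,103),(327,172)],.022)[:,:2]; L=np.linalg.norm(b[0]-b[1])
w=fish(B,[(324,279)],.052)[0,:2]
v=b[0]-b[1]; yh=np.arctan2(v[1],v[0]); print("bearers",b,L,yh)
U=np.array([np.cos(yh),np.sin(yh)]); X=np.array([U[1],-U[0]]) # holder y, x
o=b.mean(0)-.055*U
print("origin",o,"screw in holder",(w-o)@X,(w-o)@U,"travel",(w-o)@U+.120)
p=fish(B,[(298,172),(352.5,172),(298,137),(354,137)],.010)[:,:2]; print("edges x",(p-o)@X)
np.savez("est.npz",sc=sc,ys=ys,yh=yh,o=o,U=U,X=X)
E
```

```text
stone [0.55465827 0.2196441 ] 0.15122553991998908 0.047222194866493976 1.2727542515841979
bearers [[ 0.52445039  0.02105145]
 [ 0.53642686 -0.0566917 ]] 0.0786602445361543 1.7236465252019806
origin [ 0.53881269 -0.07217889] screw in holder -0.0036781803425145767 -0.10721826375350278 travel 0.012781736246497213
edges x [-0.03432246  0.03055559 -0.03359315  0.03163383]
```

```bash
python3 - <<'E'
from h import *
E=np.load("est.npz"); off=np.array([.0022,.0017])
sc=E["sc"]-off; q=quat(E["ys"]-np.pi/2)
env.grip(.074,f_grip=40)
env.reach(np.r_[sc,.16],q)
print("hit",env.movel(np.r_[sc,.079],velocity=.08,stop_force=8))
env.grip(.03,f_grip=40)
s=env.get_state(); print(s["tcp_pos"],s["opening"],s["gripper_force"],s["force"])
env.movel(np.r_[sc,.17],velocity=.08)
s=env.get_state(); print(s["opening"],s["force"],s["torque"])
U,X,o=E["U"],E["X"],E["o"]-off
t=o+.040*U-.002*X
env.reach(np.r_[t,.17],quat(E["yh"]-np.pi/2))
c=calibration("wrist"); p,d=camera("wrist"); cv2.imwrite("pics/w3.png",p); np.savez("pics/w3.npz",d=d,**c)
print(env.get_state()["time"],env.get_state()["tcp_pos"],t)
E
```

```text
hit False
[0.55295005 0.21803091 0.07978907] 0.04904634600924747 42.022976875305176 [-0.09471521 -1.58218761  5.61427035]
0.048694307413656476 [ 0.38154017 -0.65675073 -3.84079721] [-0.01890574  0.0309023  -0.0050437 ]
9.8167 [ 0.52904293 -0.03266366  0.17039488] [ 0.52854578 -0.03464975]
```

View pics/w3.png

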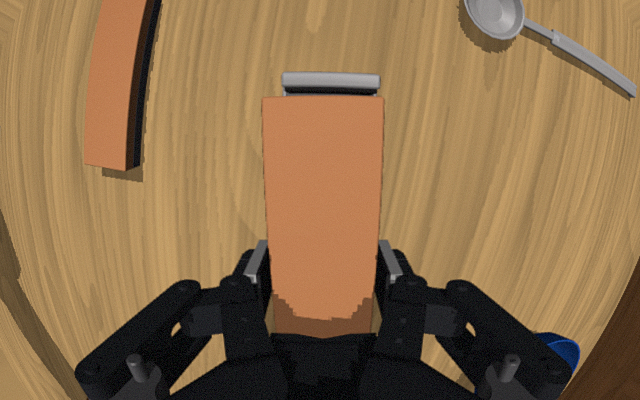

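The stone is held squarely. Its front edge runs (263,98) to (384,98). The fixed jaw's top runs (283,80) to (380,82), with the lip facing the stone at row ≈ 90. I'll compare the two in the holder frame.

```bash
python3 - <<'E'
from h import *
E=np.load("est.npz"); W=np.load("pics/w3.npz"); off=np.array([.0022,.0017]); U,X=E["U"],E["X"]
o=E["o"]-off
h=lambda p:np.c_[(p[:,:2]-o)@X,(p[:,:2]-o)@U]
print("stone front",h(fish(W,[(263,98),(384,98)],.1156)))
print("jaw top back/front corners",h(fish(W,[(283,73),(380,75),(284.5,88),(380.5,88)],.040)))
tc=env.get_state()["tcp_pos"]; print("tcp",h(tc[None]),tc)
B=np.load("pics/w_hold.npz")
print("B jaw top",h(fish(B,[(299,66),(357,66),(299,76),(357,76)],.040)))
print("B sliding jaw top",h(fish(B,[(299,233),(351,233),(299,246),(351,246)],.040)))
E
```

```text
stone front [[-0.02593552  0.11836371]
 [ 0.02270287  0.11842267]]
jaw top back/front corners [[-0.02723882  0.13741115]
 [ 0.03488455  0.13660876]
 [-0.02630481  0.1275253 ]
 [ 0.03527369  0.12803256]]
tcp [[-0.00120625  0.04188724]] [ 0.52904293 -0.03266366  0.17039488]
B jaw top [[-0.02708808  0.1354387 ]
 [ 0.03375555  0.13560985]
 [-0.02712174  0.12457632]
 [ 0.03374864  0.12472284]]
B sliding jaw top [[-0.0301225  -0.05099354]
 [ 0.03015747 -0.05117754]
 [-0.03062913 -0.06768378]
 [ 0.03068053 -0.06788771]]
```

The jaw and screw centres, and the plate ends in the top view, all show the holder yaw is about 0.024 rad less than the bearers alone suggested, so I'll use 1.700. The lateral offset is about +1 mm. Now I'll place the stone.

```bash
python3 - <<'E'
from h import *
E=np.load("est.npz"); off=np.array([.0022,.0017]); o=E["o"]-off
t=o+.041*E["U"]+.001*E["X"]
yh=1.700; U=np.array([np.cos(yh),np.sin(yh)]); X=np.array([U[1],-U[0]])
o2=t-.041*U; np.savez("est2.npz",o=o2,U=U,X=X,yh=yh); q=quat(yh-np.pi/2)
env.movel(np.r_[t,.135],velocity=.08,rot=q)
env.dwell(.2); e=env.get_state()["tcp_pos"][:2]-t; print("err",e)
print("stop",env.movel(np.r_[t-e,.1085],velocity=.03,stop_force=6))
print("stop",env.movel(np.r_[t-e,.099],velocity=.012,stop_force=5))
s=env.get_state(); print(s["tcp_pos"],s["force"])
env.grip(.075,f_grip=40)
s=env.get_state(); print(s["tcp_pos"],s["force"],s["time"])
env.movel(np.r_[s["tcp_pos"][:2],.2],velocity=.15)
sc=o2-.066*U
env.reach(np.r_[sc,.26],q)
c=calibration("wrist"); p,d=camera("wrist"); cv2.imwrite("pics/w4.png",p); np.savez("pics/w4.npz",d=d,**c)
print(env.get_state()["time"],env.get_state()["tcp_pos"])
E
```

```text
err [2.86733309e-04 1.25351204e-06]
stop False
stop True
[ 0.53107785 -0.03323637  0.10177703] [-0.92906831 -0.04492494  5.60184716]
[ 0.53003838 -0.03362674  0.10072169] [ 0.13057718 -0.29191262  0.04057461] 12.6
14.0167 [ 0.54453014 -0.13879497  0.25893316]
```

View pics/w4.png

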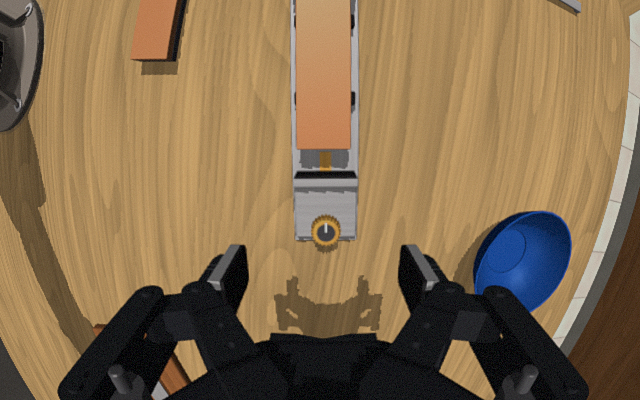

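The stone lies centred on the bearers, with its edge at (297..351,148), clear of the sliding jaw at row 175. The screw head is at (326,231). Next I'll locate the screw and check the wrist range for turning.

```bash
python3 - <<'E'
from h import *
E=np.load("est2.npz"); o,U,X,yh=E["o"],E["U"],E["X"],float(E["yh"]); W=np.load("pics/w4.npz")
h=lambda p:np.c_[(p[:,:2]-o)@X,(p[:,:2]-o)@U]
w=fish(W,[(326,230)],.052)
print("screw",w,h(w)); print("jaw face top",h(fish(W,[(296,172),(357,171)],.040)))
print("tail end",h(fish(W,[(294,240),(356,240)],.026)))
print("stone near edge",h(fish(W,[(297,149),(351,149)],.047)),"far-ish",h(fish(W,[(297,20),(351,20)],.047)))
print("q",env.get_state()["qpos"].round(2))
f=w[0,:2]+.025*U
for a in np.arange(-3.2,3.3,.4):
    j=kin.inverse_kinematics(np.r_[f,.107],quat(yh-np.pi/2+a)); print(round(a,1),None if j is None else np.round(j,2))
E
```

```text
screw [[ 0.55235423 -0.18126809  0.052     ]] [[ 0.00174351 -0.10853449]]
jaw face top [[-0.02688346 -0.05389953]
 [ 0.03140976 -0.05295641]]
tail end [[-0.0323443  -0.13091401]
 [ 0.03426508 -0.13102658]]
stone near edge [[-0.02491713 -0.03085708]
 [ 0.02464949 -0.03090363]] far-ish [[-0.02433249  0.08962007]
 [ 0.02438161  0.08960507]]
q [ 0.94  0.57 -1.08  1.82  0.56  1.1  -0.22]
-3.2 [ 1.07  1.11 -1.39  1.89  1.17  1.27  2.49]
-2.8 [ 0.42  0.59 -0.33  1.93  0.29  0.67 -2.76]
-2.4 [ 0.48  0.6  -0.41  1.93  0.36  0.69 -2.42]
-2.0 [ 0.55  0.62 -0.49  1.92  0.43  0.71 -2.08]
-1.6 [ 0.61  0.64 -0.58  1.92  0.51  0.73 -1.73]
-1.2 [ 0.67  0.66 -0.66  1.91  0.57  0.76 -1.39]
-0.8 [ 0.72  0.69 -0.74  1.91  0.64  0.8  -1.04]
-0.4 [ 0.78  0.72 -0.82  1.91  0.71  0.84 -0.7 ]
-0.0 [ 0.83  0.76 -0.91  1.9   0.78  0.88 -0.35]
0.4 [ 0.88  0.8  -0.99  1.9   0.85  0.93  0.  ]
0.8 [ 0.93  0.85 -1.07  1.9   0.91  0.98  0.36]
1.2 [ 0.97  0.9  -1.14  1.9   0.97  1.04  0.72]
1.6 [ 1.    0.96 -1.22  1.89  1.03  1.1   1.08]
2.0 [ 1.03  1.01 -1.28  1.89  1.09  1.17  1.45]
2.4 [ 1.05  1.06 -1.34  1.89  1.13  1.22  1.83]
2.8 [ 1.06  1.09 -1.37  1.89  1.16  1.25  2.22]
3.2 [-0.44  0.75  0.84  1.99 -0.82  0.78 -2.06]
```

Travel is about 0.012, so the slide is about 27 mm. My plan is to grip across x first and null the side force, which centres x. Then I'll regrip along y with the wrist at the positive end of its range, slide the jaw until it nips, and turn in one sweep.

```bash
python3 - <<'E'
from h import *
E=np.load("est2.npz"); o,U,X,yh=E["o"],E["U"],E["X"],float(E["yh"])
y0=yh-np.pi/2; Z=.106
p=np.array([.55235,-.18127])
S=lambda:(lambda s:(round(s["time"],2),((s["tcp_pos"][:2]-o)@X).round(4),((s["tcp_pos"][:2]-o)@U).round(4),s["tcp_pos"][2].round(4),"F",(s["force"][:2]@X).round(2),(s["force"][:2]@U).round(2),s["force"][2].round(2),"T",s["torque"].round(3),s["opening"].round(4)))(env.get_state())
env.grip(.048,f_grip=50)
env.reach(np.r_[p,.16],quat(y0))
print("hit",env.movel(np.r_[p,Z],velocity=.06,stop_force=6)); print(S())
env.grip(.02,f_grip=50); env.dwell(.2); print(S())
for i in range(3):
    s=env.get_state(); fx=s["force"][:2]@X
    if abs(fx)<1.5: break
    p=p+X*np.clip(fx*2e-4,-.0015,.0015)
    env.movel(np.r_[p,Z],velocity=.02); env.dwell(.1); print(i,S())
np.save("p.npy",p)
E
```

```text
hit FalseTraceback (most recent call last):
  File "<stdin>", line 8, in <module>
  File "<stdin>", line 5, in <lambda>
  File "<stdin>", line 5, in <lambda>
AttributeError: 'float' object has no attribute 'round'
```

```bash
cat >> h.py <<'E'
def S():
    E=np.load("est2.npz"); o,U,X=E["o"],E["U"],E["X"]; s=env.get_state()
    t=np.array(s["tcp_pos"]); f=np.array(s["force"]); r=lambda v:round(float(v),4)
    return r(s["time"]),"x,y,z",r((t[:2]-o)@X),r((t[:2]-o)@U),r(t[2]),"F",r(f[:2]@X),r(f[:2]@U),r(f[2]),"T",np.round(s["torque"],3),"op",r(s["opening"])
E
python3 - <<'E'
from h import *
E=np.load("est2.npz"); o,U,X,yh=E["o"],E["U"],E["X"],float(E["yh"])
Z=.106; p=np.array([.55235,-.18127]); print(S())
env.grip(.02,f_grip=50); env.dwell(.2); print(S())
for i in range(3):
    s=env.get_state(); fx=np.array(s["force"])[:2]@X
    if abs(fx)<1.5: break
    p=p+X*np.clip(fx*2e-4,-.0015,.0015)
    env.movel(np.r_[p,Z],velocity=.02); env.dwell(.1); print(i,S())
np.save("p.npy",p)
E
```

```text
(15.9583, 'x,y,z', 0.002, -0.1085, 0.1063, 'F', 0.511, 0.3363, -0.8644, 'T', array([-0.051, -0.036, -0.029]), 'op', 0.0483)
(16.4833, 'x,y,z', 0.0019, -0.1086, 0.1066, 'F', -1.7027, -0.6683, 6.9635, 'T', array([-0.062,  0.469,  0.044]), 'op', 0.0251)
0 (16.8333, 'x,y,z', 0.0018, -0.1086, 0.1066, 'F', -1.6217, 0.785, 6.5732, 'T', array([-0.003,  0.292, -0.054]), 'op', 0.0252)
1 (17.1833, 'x,y,z', 0.0017, -0.1086, 0.1066, 'F', -0.1397, 0.6875, 5.2503, 'T', array([-0.073,  0.04 , -0.017]), 'op', 0.0247)
```

```bash
python3 - <<'E'
from h import *
E=np.load("est2.npz"); o,U,X,yh=E["o"],E["U"],E["X"],float(E["yh"])
Z=.108; p=np.load("p.npy"); q=quat(yh)
env.grip(.045,f_grip=50); 
env.movel(np.r_[p,Z],rot=quat(yh-np.pi/4)); env.movel(np.r_[p,Z],rot=q); print(S(),env.get_state()["qpos"].round(2) if hasattr(env.get_state()["qpos"],"round") else env.get_state()["qpos"])
env.grip(.02,f_grip=60); env.dwell(.2); print(S())
hit=env.movel(np.r_[p+.022*U,Z],velocity=.04,stop_force=25); print(hit,S())
if not hit:
    hit=env.movel(np.r_[p+.034*U,Z],velocity=.012,stop_force=16); print(hit,S())
env.dwell(.3); print(S())
p,_=camera("wrist"); cv2.imwrite("pics/w5.png",p)
E
```

```text
(19.375, 'x,y,z', 0.0011, -0.1085, 0.108, 'F', -0.5559, -0.3991, 0.9906, 'T', array([-0.003,  0.008,  0.009]), 'op', 0.045) [ 1.02  0.94 -1.18  1.87  1.01  1.08  1.12]
(19.8917, 'x,y,z', 0.0012, -0.1092, 0.1086, 'F', -2.2662, -2.2796, 5.6755, 'T', array([-0.599,  0.317, -0.095]), 'op', 0.0247)
False (20.5917, 'x,y,z', 0.0011, -0.0875, 0.1086, 'F', -2.0441, -3.3831, 5.7097, 'T', array([-0.745,  0.403, -0.025]), 'op', 0.0244)
False (21.7417, 'x,y,z', 0.0011, -0.0786, 0.1086, 'F', -3.1216, -10.6069, 8.3856, 'T', array([-2.345,  0.267,  0.059]), 'op', 0.0248)
(22.0417, 'x,y,z', 0.0011, -0.0786, 0.1086, 'F', -2.9591, -10.0259, 7.0598, 'T', array([-2.341,  0.28 ,  0.084]), 'op', 0.0246)
```

View pics/w5.png

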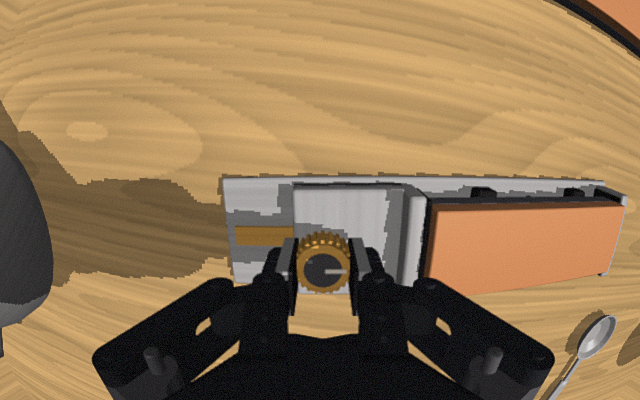

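The jaw is up against the stone at (425,200) and the screw is centred between the pads. I'll push in small steps to see whether it is nipped, meaning the force rises while the position stays put.

```bash
python3 - <<'E'
from h import *
E=np.load("est2.npz"); U=E["U"]; p0=np.load("p.npy"); Z=.108
for k in (.0365,.039,.0415):
    env.movel(np.r_[p0+k*U,Z],velocity=.02); env.dwell(.1); print(k,S())
    s=env.get_state()
    if np.array(s["force"])[:2]@U<-19: break
np.save("k.npy",k)
E
```

```text
0.0365 (22.4667, 'x,y,z', 0.0011, -0.0783, 0.1086, 'F', -3.5504, -15.387, 9.344, 'T', array([-3.471,  0.115,  0.04 ]), 'op', 0.0247)
0.039 (22.8417, 'x,y,z', 0.0012, -0.078, 0.1086, 'F', -3.035, -20.9102, 9.9864, 'T', array([-4.467,  0.13 , -0.01 ]), 'op', 0.0251)
```

It is nipped: 21 N with almost no motion. I'll relax to a light push, then turn clockwise in steps and watch the torque.

```bash
cat > turn.py <<'E'
from h import *
E=np.load("est2.npz"); U=E["U"]; yh=float(E["yh"]); p=np.r_[np.load("p.npy")+.034*U,.108]
def tz(n=6):
    v=[]
    for _ in range(n): env.dwell(.02); v.append(env.get_state()["torque"][2])
    return float(np.mean(v)),float(np.std(v))
def yaw():
    w,x,y,z=env.get_state()["orientation"]; v=R.from_quat([x,y,z,w]).as_matrix()[:,1]; return float(np.arctan2(v[1],v[0]))
E
python3 - <<'E'
from turn import *
env.movel(p,velocity=.03); b,_=tz(10); print("base",b,S(),yaw())
a=0.; 
while a<1.0:
    a+=.1 ; env.movel(p,rot=quat(yh-a)); m,sd=tz()
    print(round(a,2),round(yh-yaw(),3),round(m,3),round(sd,3),round(env.get_state()["time"],2))
    if m-b>.13: break
np.save("a.npy",[a,b]); print(S())
E
```

```text
base -0.0476542143611355 (23.325, 'x,y,z', 0.0011, -0.0786, 0.1086, 'F', -2.7587, -10.5614, 7.4443, 'T', array([-2.263,  0.301, -0.069]), 'op', 0.0246) 1.6958282425530231
0.1 0.104 -0.097 0.034 23.68
0.2 0.204 -0.071 0.024 24.02
0.3 0.304 -0.06 0.036 24.38
0.4 0.404 -0.073 0.018 24.73
0.5 0.504 -0.053 0.019 25.07
0.6 0.604 -0.05 0.014 25.43
0.7 0.704 -0.058 0.033 25.77
0.8 0.804 -0.07 0.036 26.12
0.9 0.904 -0.067 0.031 26.48
1.0 1.004 -0.066 0.023 26.82
1.1 1.104 -0.076 0.034 27.18
(27.175, 'x,y,z', 0.0013, -0.0781, 0.1086, 'F', -1.4568, -8.8675, 5.64, 'T', array([-1.995, -0.084, -0.093]), 'op', 0.0245)
```

```bash
python3 - <<'E'
from turn import *
im,_=camera("wrist"); o5=cv2.imread("pics/w5.png")
cv2.imwrite("pics/c6.png",np.hstack([cv2.resize(x[200:330,230:420],None,fx=2,fy=2) for x in (o5,im)]))
E
```

```text
(no output)
```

View pics/c6.png

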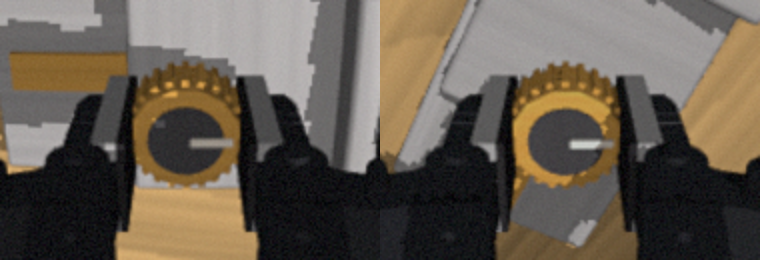

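The mark on the head stayed fixed relative to the pads, so the screw turns with the gripper and simply hasn't seated yet. I'll reduce the side push so the torque reading is cleaner and continue, using joint 7's torque as a cross-check.

```bash
python3 - <<'E'
from turn import *
p=np.r_[np.load("p.npy")+.0315*U,.108]; np.save("pt.npy",p)
a,b=np.load("a.npy")
def meas(n=8):
    v=[]
    for _ in range(n): env.dwell(.02); s=env.get_state(); v.append([s["torque"][2],s["joint_torque"][6]])
    return np.mean(v,0)
env.movel(p,velocity=.03,rot=quat(yh-a)); print("static",meas(),S())
base=[]
while a<2.85:
    a+=.08 ; env.movel(p,rot=quat(yh-a)); m=meas()
    print(round(a,2),m.round(3),round(env.get_state()["time"],2))
    if len(base)>=3:
        r=m-np.median(base,0)
        if abs(r[0])>.06 or abs(r[1])>.06: print("rise",r); break
    base.append(m)
np.save("a2.npy",np.r_[a,np.median(base[-8:],0)]); print(S(),yh-yaw(),env.get_state()["qpos"])
E
```

```text
static [-0.06712079  0.06373164] (27.6083, 'x,y,z', 0.0013, -0.0784, 0.1086, 'F', -0.9187, -5.8653, 5.8166, 'T', array([-1.079,  0.296, -0.06 ]), 'op', 0.0243)
1.18 [-0.04   0.021] 27.99
1.26 [-0.063  0.03 ] 28.38
1.34 [-0.063  0.03 ] 28.76
1.42 [-0.068  0.028] 29.14
1.5 [-0.071  0.029] 29.52
1.58 [-0.065  0.029] 29.91
1.66 [-0.063  0.029] 30.29
1.74 [-0.054  0.029] 30.68
1.82 [-0.078  0.028] 31.06
1.9 [-0.056  0.028] 31.44
1.98 [-0.051  0.028] 31.82
2.06 [-0.065  0.02 ] 32.21
2.14 [-0.015 -0.   ] 32.59
2.22 [-0.004 -0.032] 32.98
rise [ 0.05931254 -0.06080304]
(32.975, 'x,y,z', 0.0019, -0.0785, 0.1086, 'F', 0.5892, -4.7615, 3.565, 'T', array([-1.124, -0.279,  0.018]), 'op', 0.0247) 2.2199858140203554 [ 0.74249491  0.69697216 -0.77809138  1.91407636  0.6740572   0.80991494
 -0.92690521]
```

It seated at about a ≈ 2.1, and both torque signals are rising. I'll tighten in small steps to a rise of about 0.22 N m above running torque.

```bash
python3 - <<'E'
from turn import *
p=np.load("pt.npy"); a=2.22; base=np.array([-.063,.029])
while a<2.62:
    a+=.04 ; env.movel(p,rot=quat(yh-a)); v=[]
    for _ in range(8): env.dwell(.02); s=env.get_state(); v.append([s["torque"][2],s["joint_torque"][6]])
    r=np.mean(v,0)-base; print(round(a,2),r.round(3),round(s["time"],2))
    if (r[0]-r[1])/2>.215: break
print(S(),yh-yaw())
im,_=camera("wrist"); cv2.imwrite("pics/c7.png",cv2.resize(im[200:330,230:420],None,fx=2,fy=2))
E
```

```text
2.26 [ 0.097 -0.066] 33.36
2.3 [ 0.102 -0.089] 33.74
2.34 [ 0.123 -0.114] 34.12
2.38 [ 0.162 -0.142] 34.51
2.42 [ 0.197 -0.171] 34.89
2.46 [ 0.207 -0.202] 35.27
2.5 [ 0.256 -0.235] 35.66
(35.6583, 'x,y,z', 0.0021, -0.0788, 0.1086, 'F', 1.315, -6.6602, 3.7142, 'T', array([-1.47 , -0.613,  0.224]), 'op', 0.0246) 2.499366229629226
```

View pics/c7.png

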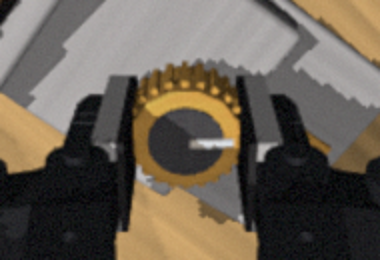

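The screw is finger-tight with no slip: the mark is still aligned with the pads. I'll release, back off straight up and check.

```bash
python3 - <<'E'
from turn import *
env.grip(.044,f_grip=20); print(S())
t=np.array(env.get_state()["tcp_pos"]); env.movel(np.r_[t[:2],.26],velocity=.12)
q=np.load("est2.npz"); env.reach(np.r_[q["o"]-.03*U,.30],quat(yh-np.pi/2))
c=calibration("wrist"); im,_=camera("wrist"); cv2.imwrite("pics/w8.png",im); np.savez("pics/w8.npz",**c); print(S())
E
```

```text
(36.0333, 'x,y,z', 0.0008, -0.0762, 0.1077, 'F', -0.1221, -0.2373, 0.157, 'T', array([ 0.01 ,  0.013, -0.02 ]), 'op', 0.0439)
(38.275, 'x,y,z', -0.0003, -0.0305, 0.2993, 'F', 0.3414, 0.0002, 0.2996, 'T', array([-0.007, -0.028,  0.01 ]), 'op', 0.044)
```

View pics/w8.png

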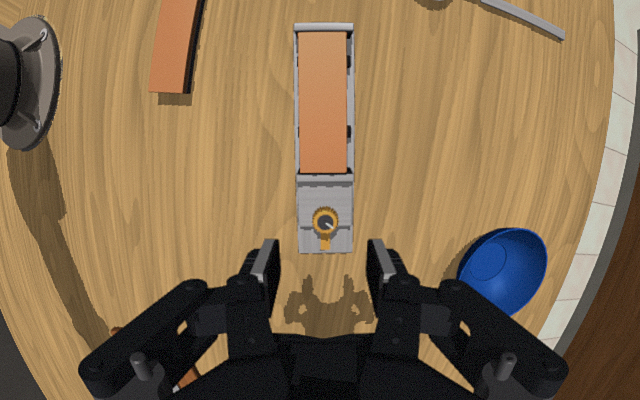

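The stone lies square between both jaws (rows 30 to 173) with no gap at either end. The screw is clear and seated, and the gripper touches nothing.

```bash
python3 -c "
from cell import job
print(job.job_done())"
```

```text
the job is handed in; nothing more can be done
None
```

I handed the job in after about 38 s of the 70 s: the whetstone is on its bearers and nipped between both jaws, and the thumbscrew is finger-tight at an estimated 0.24–0.30 N m. The system gave no verdict back.

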